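# Lock the filament spool and hold the thumb bolt started

### The job

On the yellow spool-holder base, first turn the blue lock collar clockwise until its white pointer stands at the red mark. Then start the orange thumb bolt the careful way: turn it backward (anticlockwise) until you feel it drop into its thread, then turn it forward (clockwise) one turn. Finish while still gripping the bolt's head, holding it started like that, and leave the green bracket, the screw jar and the screwdriver undisturbed.

Things in the scene. Friction and masses are not known exactly. Their poses are not given: they have to be found in the camera images.
- fixture: Yellow spool-holder base plate, 170 x 340 x 12 mm, fixed to the bench. Origin: centre of its underside, x across, y along, z up. At local y = +85 mm a spool of green filament lies flat (120 mm diameter, top 60 mm above the bench), carrying an aluminium disc (88 mm, top at 63 mm) and the blue collar. At local y = -85 mm stands the threaded boss with the orange bolt.
- locked_mark (a point): The red locked mark, a 14 x 5 mm bar on the aluminium disc, 36.5 mm from the collar's axis in the fixture's +x direction, 65 mm above the bench.
- collar_top (a point): Centre of the collar's top face, on its vertical axis, 93.5 mm above the bench. The blue collar is a knurled ring 50 mm in diameter, 30 mm tall, with a skirt (57 mm diameter, lowest 6 mm) at its foot: grip it from above, fingertips at least 70 mm above the bench. A steel hub rises 4.5 mm through its top. A white pointer is on top and skirt.
- collar (a joint): Collar angle, rad, growing clockwise seen from above. The pointer is at the red mark at 1.10. Starts between 0 and 0.4; it can go past the mark to a stop at 1.45. Friction (0.04 N m) holds it where it is left.
- boss_top (a point): Centre of the top face of the green threaded boss, 50 mm above the bench, on the bolt's vertical axis. The boss is 48 mm in diameter (64 mm at its foot).
- thumb_bolt: Orange bolt, round head 36 mm in diameter (39 over mere-look ribs), 26 mm tall, on a grey shank. Origin: centre of the head's underside, about 75 mm above the bench at first, 68 after the drop, 60 when started; z up the vertical axis, x to the white line on top. Weighs 130 to 180 g; only its weight presses it down: gripped firmly it cannot drop until the grip is eased. It cannot leave the boss.
- head_top (a point): Centre of the top face of the orange bolt's head, on its axis, 26 mm above the head's underside. Grip the head around its diameter from above, fingertips 24 to 30 mm below this point.
- bolt_turn (a joint): Bolt angle, rad, growing clockwise (forward) seen from above. Starts between 0 and 0.3. Its tooth rests on the first thread, whose edge is hidden at an angle between -1.5 and -0.6: turned back past it, the bolt drops one lead (8 mm). Forward from there it is caught under the thread and screws down. Needs under 0.05 N m.
- bolt_height (a joint): Bolt height, m, growing upward; 0 with the tooth on the top edge of the thread. Lead 8 mm a turn (1.27 mm per rad): forward lowers, backward raises it. Reads -0.001 to -0.0025 at first, nearly 0 before the drop, -0.008 after it, -0.016 one turn on. About 2 mm of axial play in the thread. Stops at +0.003 and -0.026.
- bracket: Small loose green printed bracket with two ears, 60 x 36 x 32 mm, lying on the bench on the -x side of the base. Origin at the centre of its underside. A bystander.
- screw_jar: Small glass jar with a red cap, 48 mm in diameter, 50 mm tall, standing on the bench on the +x side of the base. Origin at the centre of its underside. A bystander.
- driver: Red-handled screwdriver, 160 mm long, lying on the bench on the +x side of the base. Its origin is at the underside, x along it. A bystander.

How it is judged (in metres and radians):
On the way, in this order (a step that is already met when the one before it is completed fails the run):
1. the collar's pointer is at the red mark (value of joint collar between 0.98 and 1.22 rad), for 0.2 s.
2. the bolt, turned backward, has dropped into its thread (value of joint bolt_turn below -0.4 rad and value of joint bolt_height below -0.0055 m), for 0.1 s.
At the end, for the whole second after the job is handed in: The collar is within 0.12 rad of its mark; the bolt has dropped while turned back and now sits one turn forward of that (its height 13.5 to 18.5 mm below the thread's top edge), at rest, with the fingers gripping its head with more than 3 N (all of step 1 and value of joint bolt_height between -0.0185 and -0.0135 m and value of joint bolt_turn between 3.2 and 7.2 rad and velocity of joint bolt_turn between -0.15 and 0.15 rad/s and contact force between the fingers and thumb_bolt above 3 N); the arm keeps its last pose, push and grip.
It fails at once if the bolt is screwed down far beyond one turn (value of joint bolt_height below -0.0215 m).
It fails at once if the bracket is disturbed (distance of bracket from where it was at the start of the episode above 0.015 m).
It fails at once if the screw jar is disturbed (distance of screw_jar from where it was at the start of the episode above 0.015 m).
It fails at once if the screwdriver is disturbed (distance of driver from where it was at the start of the episode above 0.015 m).
It also fails if it takes over 72 s, if anything falls off the work surface, if the arm or the gripper's body presses on something with over 40 N, if the wrist force passes 120 N, or if a joint passes its speed limit or range.

### The arm

A 6-joint arm with a two-finger parallel gripper is mounted at the origin on the work surface. World frame = base frame: x ahead of the robot, y to its left, z up, the work surface at z = 0. Lengths are in mm, angles in rad, forces in N, time in s.
With the tool pointing down it reaches from about 350 to 775 mm from the base axis. Payload 7.3 kg.
Tool frame: the origin (TCP) lies at the very end of the fingers, on their centre line; the grasp point (between the pads) lies 19 mm behind it; z points along the fingers, y is the line along which they close (so a half turn about z gives the same grasp; the last joint's range is limited). The gripper opens to 92 mm and grips with 3 to 60 N. Pads are 19 mm wide; open, the fingers measure 130 mm over their backs; the gripper's body (75 mm by 190 mm) begins 47 mm behind the grasp point.
Start: joints at [0.993, 0.342, 1.524, -0, 1.275, -0.146], TCP at [219.704, 476.838, 226.741] pointing down, gripper open.
Joint ranges: [-2.53, 2.53], [-0.77, 2.02], [0.04, 2.7], [-1, 4.14], [0.28, 2.66], [-3.11, 3.11]. Speed limits (rad/s): [2.57, 2.57, 3.14, 3.14, 3.14, 3.14].

### API

Orientations are given as [roll, pitch, yaw] about the fixed x, y, z axes, in that order (R = Rz(yaw) Ry(pitch) Rx(roll)).
In Python, from plant import * gives the robot as it stands.
- The arm moves only by the tool arm_command, never from a script. Its arguments are lists of equal length, an entry for each row: "gripper": the finger opening in mm, from 0 to 91.8; "dp": the shift along the tool's x, y, z in units of 25 mm (1.0 is 25 mm), a list of three; "twist": the turn about the tool's z in units of 5 degrees (1.0 is 5 degrees). A call has exactly 5 rows; each row shifts and turns the commanded pose from where the row before left it, along the tool's axes as they then stand; what a row does not reach is not made up. A row lasts 1/8 s, in which the tool goes at most 62.5 mm and 10.7 degrees, less where a joint would pass 70% of its speed; a pose out of reach is approached as far as the arm can. A call is refused whole if a number of a shift passes 1 or a number of a turn 1, either way. A call with a gripper value outside its range is refused whole. The fingers move at their own pace and stop on an object; the grip force is fixed at half the most. Time passes only in rows, so rows that do not move let the fingers close, or fill a call up. It gives the time, the measured TCP pose, the force, the opening and the grip force at its end, in the units of the state.
- get_obs(): the state, without advancing time (a new reading comes with each control period).
- capture(name): name is "scene" or "top"; returns the picture (384x512x3 uint8, red, green, blue); there is no depth.
- get_calibration(name): a dict with "mtx" (3x3 intrinsics, pixels), "position" and "attitude" of the camera in the world. Camera axes: x right, y down, z forward; pixel columns grow to the right and rows downward; lengths in mm; the calibration is good to about 2 mm. A picture is of the moment at which its call begins. get_calibration takes no time and is no camera call.
- close_job(): hands the job in; it is judged then, once.
The state is a dict: "time": time; "joint_positions": joint angles; "dq": joint speeds; "tau": joint torques, N m; "tool_pos": TCP position; "tcp_rot": TCP orientation; "contact_force": force on the tool from outside, world axes, zero at the start; "moment": the same for the moment, N m; "grip_width": finger opening in mm; "finger_force": force on a finger pad.
Only numpy, scipy, OpenCV 4.12 (cv2) and the standard library are available. Lean on these libraries where they do the work, as an engineer would, in place of code of your own. Each camera call takes 0.05 s, during which the arm holds its last target. There are 200 camera calls.

## Working session

There is one attempt and no reset: what is moved stays moved. The work goes in short steps, Python scripts to look and compute and a tool call to move; the robot and the scene stay as the last step left them, time stands still between calls to the robot, and variables do not carry over. Pictures are saved under pics/ and viewed, at most 10 in all, crops included, and the job is handed in when it is done.

Besides the shell and the picture viewer there is one more tool, called after "Emit:" as name(argument=value, ...), one argument or row to a line, values as JSON. arm_command: Moves the arm, as the interface text tells. Its arguments: {"type":"object","properties":{"gripper":{"type":"array"},"dp":{"type":"array"},"twist":{"type":"array"}},"required":["gripper","dp","twist"]}

```bash
mkdir -p pics
python3 - <<'E'
from plant import *
import cv2,numpy as np
o=get_obs();print({k:np.round(v,3) for k,v in o.items()})
for n in("scene","top"):
    im=capture(n);cv2.imwrite(f"pics/{n}0.png",cv2.cvtColor(im,cv2.COLOR_RGB2BGR));c=get_calibration(n);print(n,c)
E
```

```text
{'time': np.float64(0.0), 'joint_positions': array([ 0.993,  0.343,  1.525,  0.   ,  1.275, -0.146]), 'dq': array([ 0.   , -0.002,  0.001, -0.001,  0.002,  0.   ]), 'tau': array([-2.0000e-03, -4.3124e+01, -2.4422e+01,  7.2000e-02,  5.6000e-02,
       -0.0000e+00]), 'tool_pos': array([219.472, 476.471, 226.055]), 'tcp_rot': array([-3.14, -0.  ,  2.71]), 'contact_force': array([-0.172, -0.691,  0.253]), 'moment': array([-0.015,  0.007, -0.011]), 'finger_force': np.float64(0.0), 'grip_width': np.float64(91.487)}
scene {'mtx': array([[493.37515072,   0.        , 263.45466397],
       [  0.        , 493.37515072, 202.0700568 ],
       [  0.        ,   0.        ,   1.        ]]), 'position': array([1013.51015747,  610.71617091,  617.12961674]), 'attitude': array([-2.17819067, -0.01433161,  2.52244328])}
top {'mtx': array([[405.50577089,   0.        , 262.48096523],
       [  0.        , 405.50577089, 189.43998168],
       [  0.        ,   0.        ,   1.        ]]), 'position': array([489.79977891,  27.49702441, 721.04977367]), 'attitude': array([-3.00056549,  0.02503631, -1.57146766])}
```

View pics/top0.png

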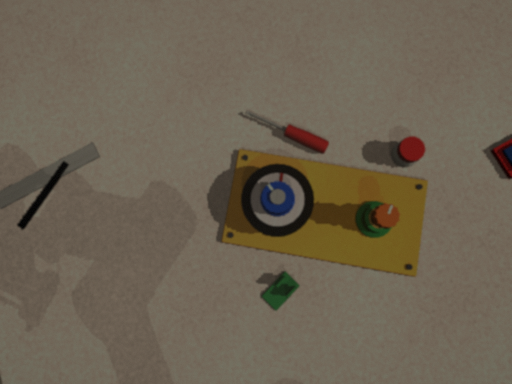

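View pics/scene0.png

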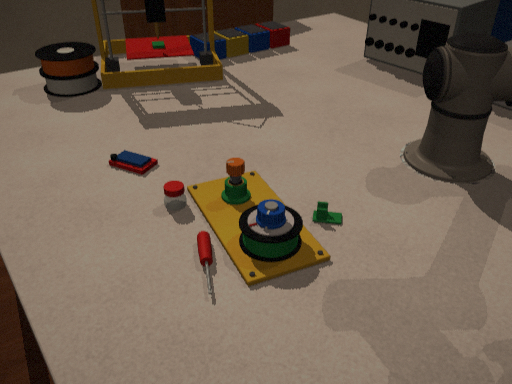

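The top view shows the collar at about (277,198) with its pointer at (269,187) and the red mark at (281,177). The bolt head is at (387,215), the bracket at (280,290), the driver at (305,138) and the jar at (410,150).

```bash
cat > h.py <<'E'
from plant import *
import cv2,numpy as np
from scipy.spatial.transform import Rotation as R
def ray(n,uv,z):
    c=get_calibration(n);uv=np.atleast_2d(uv).astype(float)
    d=np.c_[uv,np.ones(len(uv))]@np.linalg.inv(c["mtx"]).T@R.from_euler('xyz',c["attitude"]).as_matrix().T
    p=np.array(c["position"]);return p+d*((z-p[2])/d[:,2])[:,None]
def hsv(n):
    im=capture(n);return im,cv2.cvtColor(im,cv2.COLOR_RGB2HSV)
def big(m,roi=None):
    m=m.astype(np.uint8)
    if roi:
        k=np.zeros_like(m);u0,u1,v0,v1=roi;k[v0:v1,u0:u1]=1;m=m*k
    cs,_=cv2.findContours(m,cv2.RETR_EXTERNAL,cv2.CHAIN_APPROX_NONE)
    return max(cs,key=cv2.contourArea)
E
python3 - <<'E'
from h import *
im,h=hsv("top")
H,S,V=h[...,0],h[...,1],h[...,2]
y=big((H>17)&(H<32)&(S>120)&(V>60),(210,440,140,285))
r=cv2.minAreaRect(y);pts=ray("top",cv2.boxPoints(r),12);print("plate",pts.round(1)[:,:2],pts.mean(0).round(1))
b=big((H>105)&(H<130)&(S>120)&(V>50),(240,320,160,240));e=cv2.minEnclosingCircle(b);print("collar",e,ray("top",e[0],93.5),cv2.contourArea(b))
o=big((H>3)&(H<16)&(S>150)&(V>110),(360,410,190,240));e=cv2.minEnclosingCircle(o);print("bolt",e,ray("top",e[0],100),cv2.contourArea(o))
# black spool ring
k=big((V<45),(230,330,150,250));e=cv2.fitEllipse(k);print("spool",e,ray("top",e[0],60))
a=cv2.resize(cv2.cvtColor(im,cv2.COLOR_RGB2BGR)[155:245,235:415],None,fx=4.4,fy=4.4,interpolation=cv2.INTER_CUBIC)
cv2.imwrite("pics/c.png",a)
E
```

```text
plate [[ 495.8  118.4]
 [ 666.    91.9]
 [ 604.9 -251.3]
 [ 440.5 -214.7]] [551.8 -63.9  12. ]
collar ((277.1991882324219, 198.2967529296875), 16.740520477294922) [[564.90320234  20.23321055  93.5       ]] 485.0
bolt ((388.4820556640625, 214.90806579589844), 11.187005996704102) [[ 538.05014926 -148.79898735  100.        ]] 268.5
spool ((276.7444763183594, 199.70919799804688), (70.49883270263672, 71.5592041015625), 103.13121795654297) [[566.58319724  20.60404635  60.        ]]
```

View pics/c.png

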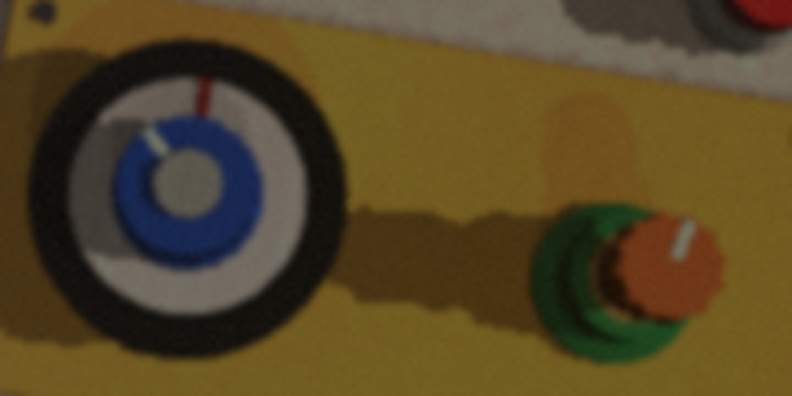

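Emit:
arm_command(
  gripper=[90,90,90,90,90],
  dp=[
    [-1,-0.53,0],
    [-1,-0.53,0],
    [-1,-0.53,0],
    [-1,-0.53,0],
    [-1,-0.53,0],
  ],
  twist=[0,0,0,0,0],
)

```text
time: 0.78
tool_pos: [305.9, 363.5, 226.5]
tcp_rot: [-3.141, -0.0, 2.71]
contact_force: [-0.2, 1.5, -0.1]
grip_width: 89.8
finger_force: 0.0
```

Emit:
arm_command(
  gripper=[90,90,90,90,90],
  dp=[
    [-1,-0.53,0],
    [-1,-0.53,0],
    [-1,-0.53,0],
    [-1,-0.53,0],
    [-1,-0.53,0],
  ],
  twist=[0,0,0,0,0],
)

```text
time: 1.4
tool_pos: [391.7, 251.0, 226.6]
tcp_rot: [-3.141, -0.0, 2.71]
contact_force: [-0.1, 0.4, -0.1]
grip_width: 89.8
finger_force: 0.0
```

Emit:
arm_command(
  gripper=[90,90,90,90,90],
  dp=[
    [-1,-0.53,0.3],
    [-1,-0.53,0.3],
    [-1,-0.53,0.3],
    [-1,-0.53,0.3],
    [-1,-0.53,0.3],
  ],
  twist=[0,0,0,0,0],
)

```text
time: 2.02
tool_pos: [477.5, 138.6, 188.7]
tcp_rot: [-3.141, -0.0, 2.71]
contact_force: [-0.5, -0.4, 1.4]
grip_width: 90.1
finger_force: 0.0
```

Emit:
arm_command(
  gripper=[90,90,90,90,90],
  dp=[
    [-1,-0.53,0.3],
    [-1,-0.53,0.3],
    [-1,-0.53,0.3],
    [-1,-0.53,0.3],
    [0,0,0],
  ],
  twist=[0,0,0,0,0],
)

```text
time: 2.65
tool_pos: [546.0, 48.1, 158.2]
tcp_rot: [-3.141, -0.001, 2.708]
contact_force: [-0.4, 0.2, -0.6]
grip_width: 89.8
finger_force: 0.0
```

Emit:
arm_command(
  gripper=[90,90,90,90,90],
  dp=[
    [-0.6,-0.34,0.5],
    [-0.61,-0.34,0.5],
    [0,0,0.9],
    [0,0,0.8],
    [0,0,0.65],
  ],
  twist=[0,0,0,0,0],
)

```text
time: 3.28
tool_pos: [565.9, 21.0, 73.9]
tcp_rot: [-3.141, -0.001, 2.71]
contact_force: [-0.4, -0.0, 0.1]
grip_width: 89.9
finger_force: 0.0
```

Emit:
arm_command(
  gripper=[90,90,70,50,40],
  dp=[
    [0,0,0],
    [0,0,0],
    [0,0,0],
    [0,0,0],
    [0,0,0],
  ],
  twist=[0,0,0,0,0],
)

```text
time: 3.9
tool_pos: [566.3, 21.3, 75.8]
tcp_rot: [3.141, 0.001, 2.71]
contact_force: [0.6, -0.4, -0.1]
grip_width: 64.8
finger_force: 0.0
```

Run:
```python
from h import *
o=get_obs();print({k:np.round(o[k],3) for k in("joint_positions","tool_pos","contact_force","moment","grip_width","finger_force")})
im=capture("scene");cv2.imwrite("pics/s1.png",cv2.resize(cv2.cvtColor(im,cv2.COLOR_RGB2BGR)[120:300,150:390],None,fx=3,fy=3,interpolation=cv2.INTER_CUBIC))
```

```text
{'joint_positions': array([-0.098,  0.575,  1.6  ,  0.   ,  0.966, -1.237]), 'tool_pos': array([566.256,  21.311,  75.836]), 'contact_force': array([ 0.629, -0.432, -0.07 ]), 'moment': array([0.038, 0.036, 0.026]), 'grip_width': np.float64(64.779), 'finger_force': np.float64(0.0)}
```

View pics/s1.png

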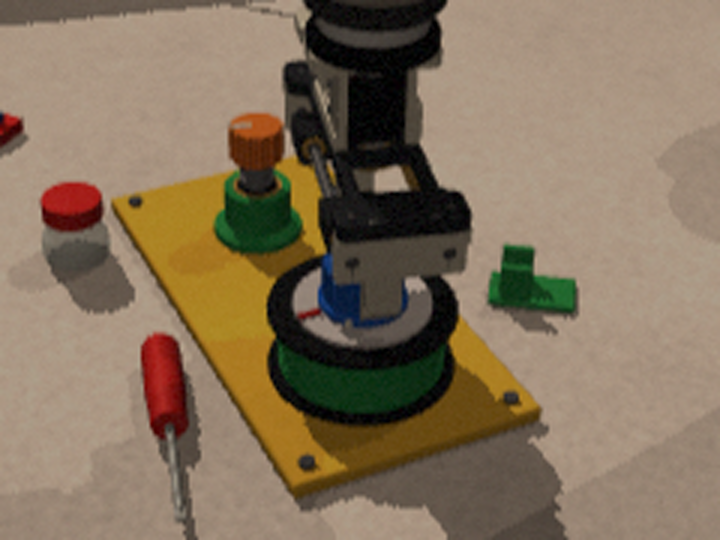

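The collar sits between the fingers and nothing else has been touched. I'll close on it and turn.

Emit:
arm_command(
  gripper=[40,40,40,40,40],
  dp=[
    [0,0,0.1],
    [0,0,0],
    [0,0,0],
    [0,0,0],
    [0,0,0],
  ],
  twist=[0,0,0,0,0],
)

```text
time: 4.58
tool_pos: [566.2, 21.3, 72.9]
tcp_rot: [3.141, 0.0, 2.71]
contact_force: [0.8, -0.5, 0.5]
grip_width: 49.6
finger_force: 30.0
```

Emit:
arm_command(
  gripper=[40,40,40,40,40],
  dp=[
    [0,0,0],
    [0,0,0],
    [0,0,0],
    [0,0,0],
    [0,0,0],
  ],
  twist=[0,0,1,1,1],
)

```text
time: 5.2
tool_pos: [566.5, 21.6, 73.0]
tcp_rot: [3.141, 0.0, 2.445]
contact_force: [1.8, 2.0, -0.3]
grip_width: 49.6
finger_force: 30.0
```

Emit:
arm_command(
  gripper=[40,40,40,40,40],
  dp=[
    [0,0,0],
    [0,0,0],
    [0,0,0],
    [0,0,0],
    [0,0,0],
  ],
  twist=[1,1,1,1,1],
)

```text
time: 5.82
tool_pos: [567.0, 22.0, 73.0]
tcp_rot: [3.139, -0.0, 2.009]
contact_force: [4.5, 3.5, -2.6]
grip_width: 49.3
finger_force: 30.0
```

Emit:
arm_command(
  gripper=[40,40,40,40,40],
  dp=[
    [0,0,0],
    [0,0,0],
    [0,0,0],
    [0,0,0],
    [0,0,0],
  ],
  twist=[1,0,0,0,0],
)

```text
time: 6.45
tool_pos: [567.1, 22.1, 73.0]
tcp_rot: [3.139, -0.0, 1.924]
contact_force: [4.9, 2.6, -3.5]
grip_width: 49.2
finger_force: 30.0
```

Run:
```python
from h import *
o=get_obs();print({k:np.round(o[k],3) for k in("joint_positions","tool_pos","tcp_rot","contact_force","moment","grip_width","finger_force")})
im=cv2.cvtColor(capture("top"),cv2.COLOR_RGB2BGR)[155:245,235:325];s=cv2.cvtColor(capture("scene"),cv2.COLOR_RGB2BGR)[180:270,230:320]
cv2.imwrite("pics/t2.png",cv2.resize(np.hstack([im,s]),None,fx=4.4,fy=4.4,interpolation=cv2.INTER_CUBIC))
```

```text
{'joint_positions': array([-0.097,  0.579,  1.601,  0.002,  0.959, -0.451]), 'tool_pos': array([567.149,  22.15 ,  72.971]), 'tcp_rot': array([ 3.139, -0.   ,  1.924]), 'contact_force': array([ 4.874,  2.629, -3.519]), 'moment': array([ 0.512, -0.757, -0.063]), 'grip_width': np.float64(49.202), 'finger_force': np.float64(30.0)}
```

View pics/t2.png

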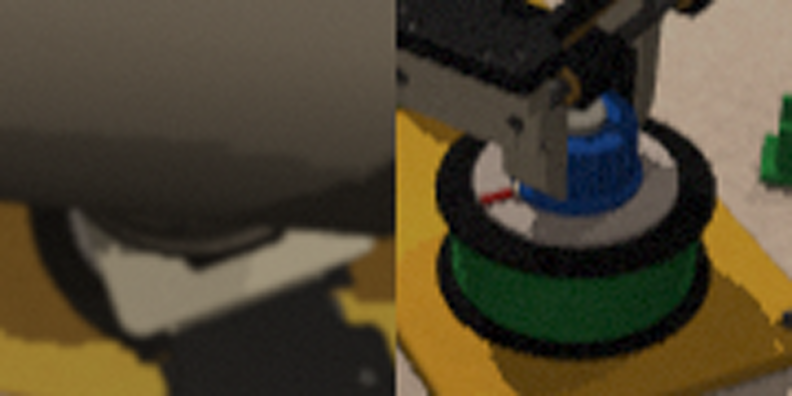

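The pointer (a white speck at about (518,186) in the right half) looks close to the red mark at (495,197), but the finger hides most of it. I'll release and move toward the bolt for a clear look.

Emit:
arm_command(
  gripper=[60,80,90,90,90],
  dp=[
    [0,0,0],
    [0,0,0],
    [0,0,0],
    [0,0,-1],
    [0,0,-1],
  ],
  twist=[0,0,0,0,0],
)

```text
time: 7.18
tool_pos: [565.7, 21.2, 123.3]
tcp_rot: [-3.141, -0.0, 1.924]
contact_force: [0.4, 0.4, -0.8]
grip_width: 89.7
finger_force: 0.0
```

Emit:
arm_command(
  gripper=[90,90,90,90,90],
  dp=[
    [0,0,-0.5],
    [-1,-0.57,0],
    [-1,-0.57,0],
    [-1,-0.57,0],
    [-1,-0.57,0],
  ],
  twist=[0,0,0,0,0],
)

```text
time: 7.8
tool_pos: [546.7, -93.0, 135.0]
tcp_rot: [-3.141, -0.001, 1.924]
contact_force: [0.3, 0.4, 0.6]
grip_width: 90.3
finger_force: 0.0
```

Emit:
arm_command(
  gripper=[90,90,90,90,90],
  dp=[
    [-1,-0.57,0],
    [-1,-0.57,0],
    [0,0,0],
    [0,0,0],
    [0,0,0],
  ],
  twist=[0,0,-1,-1,-1],
)

```text
time: 8.43
tool_pos: [537.4, -149.1, 135.0]
tcp_rot: [-3.141, -0.001, 2.189]
contact_force: [-0.2, -0.3, 0.1]
grip_width: 89.8
finger_force: 0.0
```

Run:
```python
from h import *
o=get_obs();print({k:np.round(o[k],3) for k in("joint_positions","tool_pos","tcp_rot","contact_force","moment","grip_width","finger_force")})
im=cv2.cvtColor(capture("top"),cv2.COLOR_RGB2BGR)[155:245,235:325];s=cv2.cvtColor(capture("scene"),cv2.COLOR_RGB2BGR)[180:270,230:320]
cv2.imwrite("pics/t3.png",cv2.resize(np.hstack([im,s]),None,fx=4.4,fy=4.4,interpolation=cv2.INTER_CUBIC))
```

```text
{'joint_positions': array([-0.408,  0.489,  1.563,  0.   ,  1.091, -1.026]), 'tool_pos': array([ 537.434, -149.075,  134.964]), 'tcp_rot': array([-3.141e+00, -1.000e-03,  2.189e+00]), 'contact_force': array([-0.17 , -0.321,  0.106]), 'moment': array([-0.012, -0.051, -0.006]), 'grip_width': np.float64(89.836), 'finger_force': np.float64(0.0)}
```

View pics/t3.png

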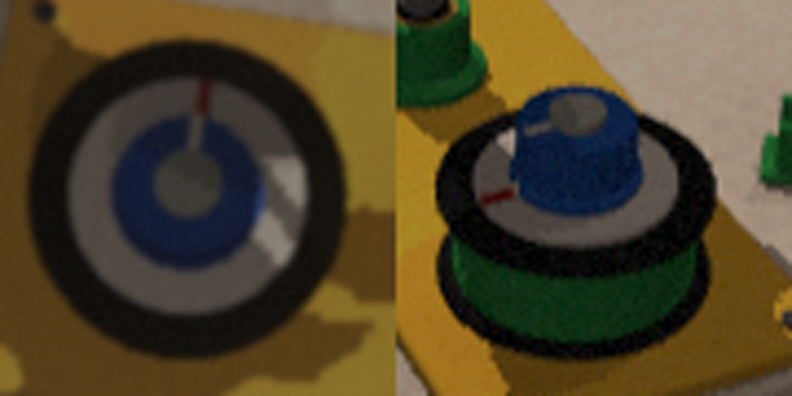

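The pointer in the left half runs from (192,152) to (199,112) and the red bar from (203,113) to (207,80), so they are nearly collinear. I'll put a number on it.

Run:
```python
from h import *
f=np.mean([capture("top").astype(float) for _ in range(6)],0).astype(np.uint8)
h=cv2.cvtColor(f,cv2.COLOR_RGB2HSV).astype(int);H,S,V=h[...,0],h[...,1],h[...,2]
b=big((H>105)&(H<130)&(S>110)&(V>45),(240,320,160,240));hull=cv2.convexHull(b)
M=np.zeros(H.shape,np.uint8);cv2.fillPoly(M,[hull],1)
w=(M>0)&(S<110)&(V>60)
hub=ray("top",[[235+188/4.4,155+184/4.4]],98)[0]
v,u=np.nonzero(w&(np.arange(384)[:,None]<190));P=ray("top",np.c_[u,v],93.5)[:,:2]
print(np.c_[u,v,S[v,u],V[v,u]].tolist())
ax=np.array([565.7,20.7])
for c in(hub[:2],ax): d=P.mean(0)-c;print("ptr",c,np.arctan2(d[1],d[0]),np.hypot(*d))
r=((H<8)|(H>172))&(S>110);v,u=np.nonzero(r[165:185,270:292]);Q=ray("top",np.c_[u+270,v+165],65)[:,:2];d=Q.mean(0)-ax;print("mark",np.arctan2(d[1],d[0]),np.hypot(*d))
d=Q.mean(0)-hub[:2];print(np.arctan2(d[1],d[0]))
```

```text
[]
ptr [566.66461403  19.45560701] nan nan
ptr [565.7  20.7] nan nan
mark -0.1824893841599552 39.44280162937696
-0.1550931063188812<stdin>:11: RuntimeWarning: Mean of empty slice.
  ret = um.true_divide(
```

Run:
```python
from h import *
f=np.mean([capture("top").astype(float) for _ in range(6)],0)
red=f[...,0]
print(red[179:192,272:287].round().astype(int))
w=np.clip(red[182:189,275:285]-45,0,None)
rows=np.arange(182,189);cols=np.arange(275,285)
u=(w*cols).sum(1)/w.sum(1);P=ray("top",np.c_[u,rows],93.5)[:,:2]
k=np.polyfit(P[:,0],P[:,1],1)[0];print(u.round(2),"line dir",np.arctan(k))
for c in([566.66,19.46],[565.7,20.7],[566.3,20.1]):
  d=P.mean(0)-c;print(np.arctan2(d[1],d[0]),np.hypot(*d))
```

```text
[[64 64 64 64 62 62 61 58 52 50 54 61 64 65 64]
 [60 61 61 58 54 53 56 58 56 51 53 60 64 64 65]
 [50 50 48 44 39 38 51 62 60 49 45 54 60 62 63]
 [33 32 31 28 25 31 48 64 62 43 33 40 48 54 58]
 [22 21 21 20 21 33 52 65 59 38 24 26 32 37 44]
 [20 19 18 19 21 34 54 64 56 33 20 20 21 24 31]
 [20 20 20 20 21 35 55 64 53 33 20 20 21 20 22]
 [20 19 20 20 22 39 60 64 50 30 20 20 20 20 21]
 [19 19 19 20 26 42 62 64 46 28 20 20 20 20 21]
 [20 21 24 25 30 45 60 60 41 26 20 19 19 19 21]
 [23 27 34 38 41 49 54 53 41 31 26 22 19 20 20]
 [29 38 45 48 50 51 51 51 48 44 36 27 22 21 20]
 [40 48 50 52 52 51 52 51 52 50 46 38 28 21 21]]
[279.63 279.17 279.03 278.93 278.75 278.56 278.49] line dir -0.17863069784099458
-0.10735386298875688 19.291205921647446
-0.16274759685288537 20.409847998852488
-0.13765958517815374 19.726766216907123
```

The pointer direction is -0.18 to -0.11 rad and the mark is at -0.17, so the collar is within tolerance. Next I'll descend on the bolt and grip it.

Emit:
arm_command(
  gripper=[80,70,65,60,60],
  dp=[
    [0,0,0],
    [0,0,0.4],
    [0,0,0.7],
    [0,0,0.7],
    [0,0,0.62],
  ],
  twist=[-1,-0.6,0,0,0],
)

```text
time: 9.75
tool_pos: [537.8, -149.0, 74.3]
tcp_rot: [3.142, -0.0, 2.326]
contact_force: [0.1, 0.1, 0.9]
grip_width: 60.3
finger_force: 0.0
```

Emit:
arm_command(
  gripper=[50,40,30,30,30],
  dp=[
    [0,0,0],
    [0,0,0],
    [0,0,0],
    [0,0,0],
    [0,0,0],
  ],
  twist=[0,0,0,0,0],
)

```text
time: 10.38
tool_pos: [539.4, -148.3, 75.9]
tcp_rot: [3.138, 0.002, 2.326]
contact_force: [4.7, 4.3, -0.7]
grip_width: 35.7
finger_force: 30.0
```

Run:
```python
from h import *
o=get_obs();print({k:np.round(o[k],3) for k in("joint_positions","tool_pos","tcp_rot","contact_force","moment","grip_width","finger_force")})
im=capture("scene");cv2.imwrite("pics/s4.png",cv2.resize(cv2.cvtColor(im,cv2.COLOR_RGB2BGR)[120:240,150:310],None,fx=4,fy=4,interpolation=cv2.INTER_CUBIC))
```

```text
{'joint_positions': array([-0.406,  0.563,  1.624,  0.002,  0.952, -1.163]), 'tool_pos': array([ 539.446, -148.349,   75.915]), 'tcp_rot': array([3.138e+00, 2.000e-03, 2.326e+00]), 'contact_force': array([ 4.713,  4.319, -0.679]), 'moment': array([ 0.568, -0.684,  0.034]), 'grip_width': np.float64(35.675), 'finger_force': np.float64(29.988)}
```

View pics/s4.png

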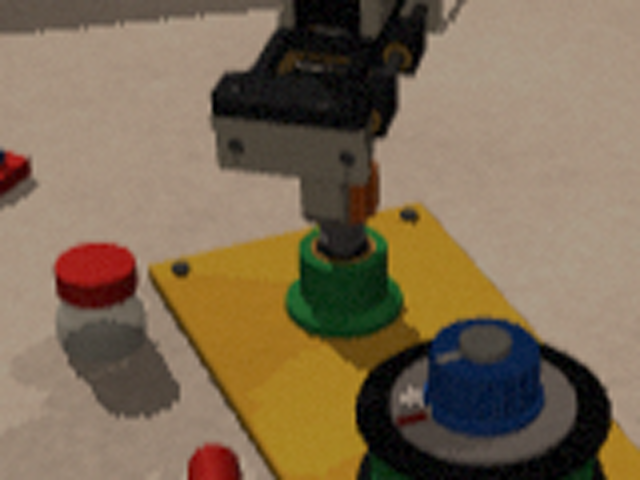

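The head is held squarely: the orange shows between the fingers at about (360,195), above the boss at (345,260), and the jar and collar are undisturbed. I'll trim the side load and turn it back.

Emit:
arm_command(
  gripper=[30,30,30,30,30],
  dp=[
    [0,0.08,0],
    [0,0,-0.005],
    [0,0,-0.005],
    [0,0,-0.005],
    [0,0,-0.005],
  ],
  twist=[0,-1,-1,-1,-1],
)

```text
time: 11.05
tool_pos: [539.9, -147.8, 76.1]
tcp_rot: [3.141, 0.002, 2.678]
contact_force: [2.0, 1.2, 0.6]
grip_width: 35.2
finger_force: 30.0
```

Emit:
arm_command(
  gripper=[30,30,30,30,30],
  dp=[
    [0,0,-0.005],
    [0,0,-0.005],
    [0,0,-0.005],
    [0,0,-0.005],
    [0,0,-0.005],
  ],
  twist=[-1,-1,-1,-1,-1],
)

```text
time: 11.68
tool_pos: [540.0, -147.1, 76.7]
tcp_rot: [3.141, 0.002, 3.114]
contact_force: [2.7, 4.0, -0.2]
grip_width: 35.3
finger_force: 30.0
```

Emit:
arm_command(
  gripper=[30,30,30,30,30],
  dp=[
    [0,0,-0.005],
    [0,0,-0.005],
    [0,0,-0.005],
    [0,0,-0.005],
    [0,0,-0.005],
  ],
  twist=[-1,-1,-1,-1,-1],
)

```text
time: 12.3
tool_pos: [539.9, -146.3, 77.2]
tcp_rot: [3.14, 0.002, -2.733]
contact_force: [1.5, 5.2, -0.1]
grip_width: 35.3
finger_force: 30.0
```

```bash
cat >> h.py <<'E'
def bolt():
    o=get_obs();print({k:np.round(o[k],3) for k in("time","joint_positions","tool_pos","tcp_rot","contact_force","moment","grip_width","finger_force")})
    for n in("scene","top"):
        im,h=hsv(n);H,S,V=h[...,0],h[...,1],h[...,2]
        x0,x1,y0,y1=(215,260,145,195) if n=="scene" else (360,410,190,240)
        m=(H[y0:y1,x0:x1]>3)&(H[y0:y1,x0:x1]<15)&(S[y0:y1,x0:x1]>150)&(V[y0:y1,x0:x1]>50)
        v,u=np.nonzero(m)
        if len(v): print(n,"orange",len(v),"u",u.min()+x0,u.max()+x0,"v",np.percentile(v,[2,50,98])+y0)
E
python3 -c "from h import *;bolt()"
```

```text
{'time': np.float64(12.3), 'joint_positions': array([-0.403,  0.562,  1.62 ,  0.003,  0.959, -2.384]), 'tool_pos': array([ 539.92 , -146.34 ,   77.189]), 'tcp_rot': array([ 3.140e+00,  2.000e-03, -2.733e+00]), 'contact_force': array([ 1.488,  5.191, -0.133]), 'moment': array([ 1.098, -0.434, -0.037]), 'grip_width': np.float64(35.286), 'finger_force': np.float64(29.99)}
scene orange 212 u 226 239 v [157. 166. 175.]
```

Emit:
arm_command(
  gripper=[42,45,45,45,45],
  dp=[
    [0,0,0],
    [0,0,0],
    [0,0,0],
    [0,0,0],
    [0,0,0],
  ],
  twist=[0,0,0,0,0],
)

```text
time: 13.02
tool_pos: [539.3, -147.7, 76.7]
tcp_rot: [3.141, -0.0, -2.736]
contact_force: [0.8, -0.1, 0.1]
grip_width: 45.2
finger_force: 0.0
```

```bash
python3 -c "from h import *;bolt()
im=capture('scene');cv2.imwrite('pics/s5.png',cv2.resize(cv2.cvtColor(im,cv2.COLOR_RGB2BGR)[120:240,150:310],None,fx=4,fy=4,interpolation=cv2.INTER_CUBIC))"
```

```text
{'time': np.float64(13.025), 'joint_positions': array([-0.405,  0.563,  1.621,  0.   ,  0.958, -2.381]), 'tool_pos': array([ 539.254, -147.733,   76.664]), 'tcp_rot': array([ 3.141, -0.   , -2.736]), 'contact_force': array([ 0.757, -0.078,  0.103]), 'moment': array([ 0.115,  0.011, -0.06 ]), 'grip_width': np.float64(45.178), 'finger_force': np.float64(0.0)}
scene orange 242 u 226 241 v [157. 166. 175.]
top orange 62 u 380 393 v [206.22 221.   227.  ]
```

View pics/s5.png

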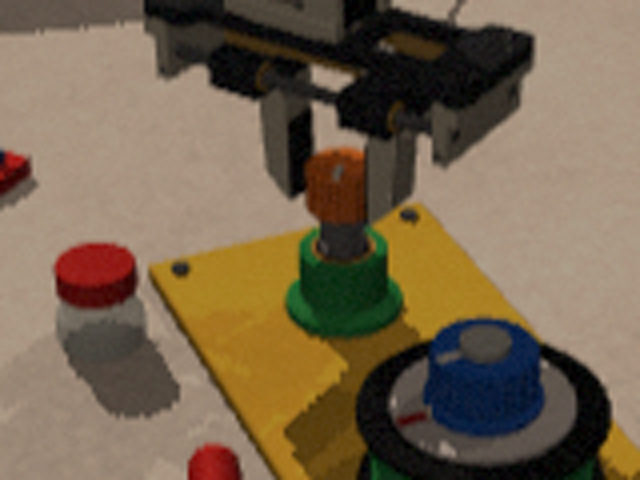

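The bolt hasn't dropped: the head is still at v 157–175, as it was before I eased the grip. I'll regrip and turn back further.

Emit:
arm_command(
  gripper=[35,30,30,30,30],
  dp=[
    [0,0.05,0],
    [0,0,0],
    [0,0,0],
    [0,0,0],
    [0,0,-0.005],
  ],
  twist=[0,0,0,0,-1],
)

```text
time: 13.8
tool_pos: [538.8, -146.5, 76.9]
tcp_rot: [-3.142, 0.0, -2.647]
contact_force: [0.5, -1.7, -0.1]
grip_width: 35.6
finger_force: 30.0
```

Emit:
arm_command(
  gripper=[30,30,30,30,30],
  dp=[
    [0,0,-0.005],
    [0,0,-0.005],
    [0,0,-0.005],
    [0,0,-0.005],
    [0,0,-0.005],
  ],
  twist=[-1,-1,-1,-1,-1],
)

```text
time: 14.42
tool_pos: [538.6, -146.3, 77.3]
tcp_rot: [3.141, 0.0, -2.209]
contact_force: [0.4, -0.7, -0.7]
grip_width: 35.5
finger_force: 30.0
```

Emit:
arm_command(
  gripper=[30,30,42,45,45],
  dp=[
    [0,0,-0.005],
    [0,0,0],
    [0,0,0],
    [0,0,0],
    [0,0,0],
  ],
  twist=[-1,0,0,0,0],
)

```text
time: 15.05
tool_pos: [538.9, -146.5, 77.7]
tcp_rot: [-3.141, 0.0, -2.125]
contact_force: [-0.9, -0.0, -1.1]
grip_width: 44.7
finger_force: 0.0
```

Emit:
arm_command(
  gripper=[45,45,45,45,45],
  dp=[
    [0,0,0],
    [0,0,0],
    [0,0,0],
    [0,0,0],
    [0,0,0],
  ],
  twist=[0,0,0,0,0],
)

```text
time: 15.68
tool_pos: [538.8, -146.5, 77.6]
tcp_rot: [3.142, 0.0, -2.125]
contact_force: [-0.1, -0.6, 0.3]
grip_width: 45.1
finger_force: 0.0
```

```bash
python3 -c "from h import *;bolt()"
```

```text
{'time': np.float64(15.675), 'joint_positions': array([-0.403,  0.56 ,  1.622,  0.   ,  0.959, -2.99 ]), 'tool_pos': array([ 538.798, -146.502,   77.575]), 'tcp_rot': array([ 3.142,  0.   , -2.125]), 'contact_force': array([-0.122, -0.597,  0.338]), 'moment': array([ 0.072,  0.07 , -0.029]), 'grip_width': np.float64(45.065), 'finger_force': np.float64(0.0)}
scene orange 284 u 226 244 v [160. 169. 178.]
top orange 53 u 380 393 v [208.04 222.   225.96]
```

```bash
python3 -c "from h import *
im=capture('scene');cv2.imwrite('pics/s6.png',cv2.resize(cv2.cvtColor(im,cv2.COLOR_RGB2BGR)[120:240,150:310],None,fx=4,fy=4,interpolation=cv2.INTER_CUBIC))"
```

```text
(no output)
```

View pics/s6.png

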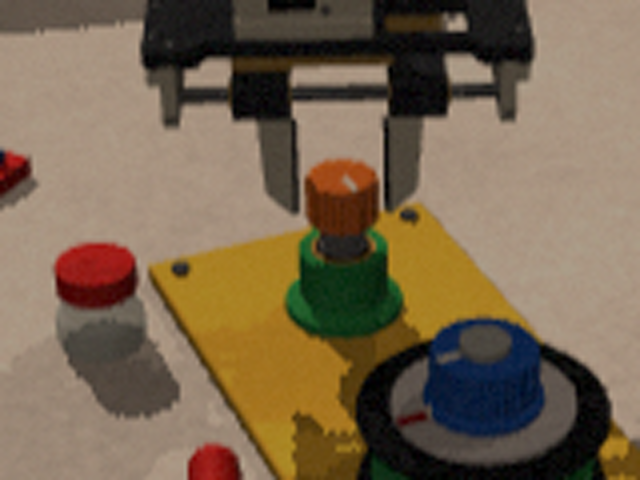

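The bolt has dropped: the head's top edge moved down about 3 px and less shank shows, and the collar and jar are unchanged. I'll lower, grip and turn forward.

Emit:
arm_command(
  gripper=[45,45,40,30,30],
  dp=[
    [0,0,0.22],
    [0,0,0.2],
    [0,0,0],
    [0,0,0],
    [0,0,0],
  ],
  twist=[0,0,0,0,0],
)

```text
time: 16.45
tool_pos: [538.6, -146.4, 67.0]
tcp_rot: [3.141, 0.0, -2.125]
contact_force: [-1.7, 0.4, -0.9]
grip_width: 35.3
finger_force: 30.0
```

Emit:
arm_command(
  gripper=[30,30,30,30,30],
  dp=[
    [0,0,0],
    [0,0,0],
    [0,0,0.0045],
    [0,0,0.0045],
    [0,0,0.0045],
  ],
  twist=[0,0,1,1,1],
)

```text
time: 17.08
tool_pos: [538.7, -146.5, 66.7]
tcp_rot: [3.141, -0.0, -2.389]
contact_force: [-0.4, 0.2, -1.0]
grip_width: 34.9
finger_force: 30.0
```

Emit:
arm_command(
  gripper=[30,30,30,30,30],
  dp=[
    [0,0,0.0045],
    [0,0,0.0045],
    [0,0,0.0045],
    [0,0,0.0045],
    [0,0,0.0045],
  ],
  twist=[1,1,1,1,1],
)

```text
time: 17.7
tool_pos: [538.9, -146.7, 66.2]
tcp_rot: [-3.141, 0.0, -2.826]
contact_force: [-0.9, 0.2, -0.9]
grip_width: 35.4
finger_force: 30.0
```

Emit:
arm_command(
  gripper=[30,30,30,30,30],
  dp=[
    [0,0,0.0045],
    [0,0,0.0045],
    [0,0,0.0045],
    [0,0,0.0045],
    [0,0,0.0045],
  ],
  twist=[1,1,1,1,1],
)

```text
time: 18.32
tool_pos: [538.9, -146.9, 65.7]
tcp_rot: [-3.141, 0.0, 3.021]
contact_force: [-0.6, -2.1, -1.1]
grip_width: 35.2
finger_force: 30.0
```

Emit:
arm_command(
  gripper=[30,30,30,30,30],
  dp=[
    [0,0,0.0045],
    [0,0,0.0045],
    [0,0,0.0045],
    [0,0,0.0045],
    [0,0,0.0045],
  ],
  twist=[1,1,1,1,1],
)

```text
time: 18.95
tool_pos: [538.8, -147.2, 65.1]
tcp_rot: [-3.141, 0.001, 2.585]
contact_force: [-1.5, -2.6, -1.6]
grip_width: 35.3
finger_force: 30.0
```

Emit:
arm_command(
  gripper=[30,30,30,30,30],
  dp=[
    [0,0,0.0045],
    [0,0,0.0045],
    [0,0,0.0045],
    [0,0,0.0045],
    [0,0,0.0045],
  ],
  twist=[1,1,1,1,1],
)

```text
time: 19.58
tool_pos: [538.6, -147.3, 64.5]
tcp_rot: [-3.141, 0.001, 2.149]
contact_force: [-2.3, -3.5, -0.7]
grip_width: 35.6
finger_force: 30.0
```

Emit:
arm_command(
  gripper=[30,30,30,30,30],
  dp=[
    [0,0,0.0045],
    [0,0,0.0045],
    [0,0,0.0045],
    [0,0,0.0045],
    [0,0,0.0045],
  ],
  twist=[1,1,1,1,1],
)

```text
time: 20.2
tool_pos: [538.4, -147.4, 63.9]
tcp_rot: [-3.141, 0.001, 1.712]
contact_force: [-2.9, -3.9, -1.0]
grip_width: 35.6
finger_force: 30.0
```

Emit:
arm_command(
  gripper=[30,30,30,30,30],
  dp=[
    [0,0,0.0045],
    [0,0,0.0045],
    [0,0,0.0045],
    [0,0,0.0045],
    [0,0,0.0045],
  ],
  twist=[1,1,1,1,1],
)

```text
time: 20.82
tool_pos: [538.1, -147.4, 63.3]
tcp_rot: [-3.141, 0.001, 1.276]
contact_force: [-3.9, -3.8, -0.2]
grip_width: 35.5
finger_force: 30.0
```

Emit:
arm_command(
  gripper=[30,30,30,30,30],
  dp=[
    [0,0,0.0045],
    [0,0,0.0045],
    [0,0,0.0045],
    [0,0,0.0045],
    [0,0,0.0045],
  ],
  twist=[1,1,1,1,1],
)

```text
time: 21.45
tool_pos: [537.9, -147.3, 62.7]
tcp_rot: [-3.141, 0.002, 0.84]
contact_force: [-3.6, -3.9, 0.6]
grip_width: 35.3
finger_force: 30.0
```

Emit:
arm_command(
  gripper=[30,30,30,30,30],
  dp=[
    [0,0,0.0045],
    [0,0,0.0045],
    [0,0,0.0045],
    [0,0,0.0045],
    [0,0,0.0045],
  ],
  twist=[1,1,1,1,1],
)

```text
time: 22.08
tool_pos: [537.8, -147.1, 62.1]
tcp_rot: [-3.141, 0.002, 0.403]
contact_force: [-3.4, -2.6, 1.0]
grip_width: 35.3
finger_force: 30.0
```

```bash
python3 -c "from h import *;bolt()"
```

```text
{'time': np.float64(22.075), 'joint_positions': array([-0.404,  0.581,  1.636, -0.002,  0.926,  0.765]), 'tool_pos': array([ 537.799, -147.069,   62.108]), 'tcp_rot': array([-3.141e+00,  2.000e-03,  4.030e-01]), 'contact_force': array([-3.436, -2.594,  0.986]), 'moment': array([-0.471,  0.855,  0.05 ]), 'grip_width': np.float64(35.254), 'finger_force': np.float64(29.998)}
scene orange 222 u 226 239 v [163. 171. 180.]
```

Emit:
arm_command(
  gripper=[30,30,30,30,30],
  dp=[
    [0,0,0.0045],
    [0,0,0.0045],
    [0,0,0.0045],
    [0,0,0.0045],
    [0,0,0.0045],
  ],
  twist=[1,1,1,1,1],
)

```text
time: 22.8
tool_pos: [537.8, -146.8, 61.5]
tcp_rot: [3.141, 0.002, -0.033]
contact_force: [-5.4, -2.0, 0.9]
grip_width: 35.7
finger_force: 30.0
```

Emit:
arm_command(
  gripper=[30,30,30,30,30],
  dp=[
    [0,0,0.0045],
    [0,0,0.0045],
    [0,0,0.0045],
    [0,0,0.0045],
    [0,0,0.0045],
  ],
  twist=[1,1,1,1,1],
)

```text
time: 23.42
tool_pos: [537.8, -146.6, 60.9]
tcp_rot: [3.141, 0.002, -0.469]
contact_force: [-4.5, -0.3, 1.0]
grip_width: 35.1
finger_force: 30.0
```

Emit:
arm_command(
  gripper=[30,30,30,30,30],
  dp=[
    [0,0,0.0045],
    [0,0,0.0045],
    [0,0,0.0045],
    [0,0,0.0045],
    [0,0,0.0045],
  ],
  twist=[1,1,1,1,1],
)

```text
time: 24.05
tool_pos: [538.0, -146.4, 60.5]
tcp_rot: [3.14, 0.001, -0.906]
contact_force: [-4.3, -0.3, 0.1]
grip_width: 35.4
finger_force: 30.0
```

Emit:
arm_command(
  gripper=[30,30,30,30,30],
  dp=[
    [0,0,0.0045],
    [0,0,0.0045],
    [0,0,0.0045],
    [0,0,0.0045],
    [0,0,0.0045],
  ],
  twist=[1,1,1,1,1],
)

```text
time: 24.68
tool_pos: [538.2, -146.3, 59.9]
tcp_rot: [3.14, 0.001, -1.342]
contact_force: [-3.0, 1.1, 0.5]
grip_width: 35.3
finger_force: 30.0
```

Emit:
arm_command(
  gripper=[30,30,30,30,30],
  dp=[
    [0,0,0.0045],
    [0,0,0.0045],
    [0,0,0.0045],
    [0,0,0.0045],
    [0,0,0.0045],
  ],
  twist=[1,1,1,1,1],
)

```text
time: 25.3
tool_pos: [538.4, -146.3, 59.4]
tcp_rot: [3.141, 0.0, -1.778]
contact_force: [-2.4, 1.2, 0.1]
grip_width: 35.1
finger_force: 30.0
```

Emit:
arm_command(
  gripper=[40,45,45,45,45],
  dp=[
    [0,0,0],
    [0,0,0],
    [0,0,0],
    [0,0,0],
    [0,0,0],
  ],
  twist=[0,0,0,0,0],
)

```text
time: 25.92
tool_pos: [538.9, -146.5, 59.5]
tcp_rot: [-3.141, 0.0, -1.775]
contact_force: [0.6, 0.6, 0.4]
grip_width: 44.9
finger_force: 0.0
```

```bash
python3 -c "from h import *;bolt()
im=capture('scene');cv2.imwrite('pics/s7.png',cv2.resize(cv2.cvtColor(im,cv2.COLOR_RGB2BGR)[120:280,150:350],None,fx=3.7,fy=3.7,interpolation=cv2.INTER_CUBIC))"
```

```text
{'time': np.float64(25.925), 'joint_positions': array([-0.403,  0.585,  1.638,  0.   ,  0.919,  2.943]), 'tool_pos': array([ 538.863, -146.508,   59.453]), 'tcp_rot': array([-3.141,  0.   , -1.775]), 'contact_force': array([0.605, 0.583, 0.401]), 'moment': array([0.121, 0.091, 0.007]), 'grip_width': np.float64(44.866), 'finger_force': np.float64(0.0)}
scene orange 277 u 226 243 v [163.52 172.   181.  ]
top orange 62 u 370 388 v [206.   215.5  227.78]
```

View pics/s7.png

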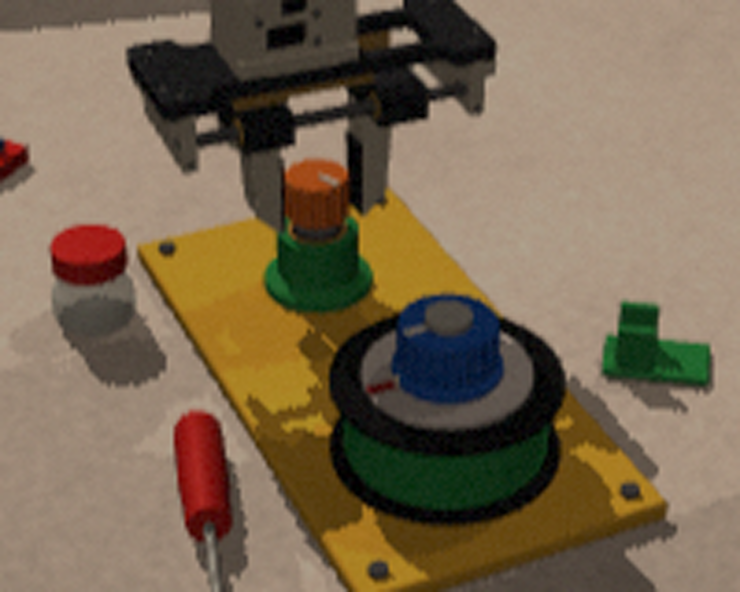

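The bolt has come down the second step (v 160–178 to 163.5–181), and the collar, bracket, jar and driver are all in place. I'll regrip and hold.

Emit:
arm_command(
  gripper=[40,30,30,30,30],
  dp=[
    [0,0,0],
    [0,0,0],
    [0,0,0],
    [0,0,0],
    [0,0,0],
  ],
  twist=[0,0,0,0,0],
)

```text
time: 26.7
tool_pos: [538.5, -146.4, 59.4]
tcp_rot: [3.141, 0.0, -1.776]
contact_force: [-2.8, 0.9, 1.3]
grip_width: 35.7
finger_force: 30.0
```

Emit:
arm_command(
  gripper=[30,30,30,30,30],
  dp=[
    [0,0,0],
    [0,0,0],
    [0,0,0],
    [0,0,0],
    [0,0,0],
  ],
  twist=[0,0,0,0,0],
)

```text
time: 27.32
tool_pos: [538.5, -146.4, 59.3]
tcp_rot: [3.141, 0.0, -1.776]
contact_force: [-5.4, -0.0, 0.4]
grip_width: 35.2
finger_force: 30.0
```

```bash
python3 -c "from h import *
bolt();o=get_obs()
if o['finger_force']>10: print(close_job())"
```

```text
{'time': np.float64(27.325), 'joint_positions': array([-0.403,  0.585,  1.638,  0.   ,  0.919,  2.944]), 'tool_pos': array([ 538.467, -146.371,   59.283]), 'tcp_rot': array([ 3.141,  0.   , -1.776]), 'contact_force': array([-5.417, -0.049,  0.412]), 'moment': array([ 0.127,  0.931, -0.003]), 'grip_width': np.float64(35.211), 'finger_force': np.float64(30.0)}
scene orange 252 u 229 243 v [163.02 172.   181.  ]
top orange 44 u 370 381 v [205.86 212.   222.  ]
the job is handed in; nothing more can be done
None
```

I handed the job in at 27.3 s, no verdict returned: by camera the collar pointer is at the red mark; the bolt dropped, was turned about 0.94 turn forward (5.9 rad) and is still gripped at 30 N; the bracket, jar and screwdriver look undisturbed.

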